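# Sweep the spent microtubes into the tray's trough and shut its lid

### The arm

A 7-joint arm with a two-finger parallel gripper is mounted at the origin on a cart in front of the work surface, level with it; the furniture and walls round the work are solid. World frame = base frame: x ahead of the robot, y to its left, z up, the work surface at z = 0. Lengths are in m, angles in rad, forces in N, time in s.
With the tool pointing down it reaches from about 0.4 to 0.85 m from the base axis. Payload 6.9 kg.
Tool frame: the origin (TCP) lies at the very end of the fingers, on their centre line; the grasp point (between the pads) lies pinch_z behind it (pinch_z is the distance from the TCP to the grasp point, in m); z points along the fingers, y is the line along which they close (so a half turn about z gives the same grasp; the last joint's range is limited). The gripper opens to 85 mm and grips with 20 to 120 N. Pads are 22 mm wide; open, the fingers measure 114 mm over their backs; the gripper's body (76 mm by 85 mm) begins 54 mm behind the grasp point. The pads swing forward as they close: fully open they stand 13 mm farther back than shut.
Start: joints at [-1.034, 0.507, -0.238, 1.5, 0.126, 1.149, -0.155], TCP at [0.261, 0.568, 0.231] pointing down, gripper open.
Joint ranges: [-3.08, 3.08], [-0.24, 2.05], [-1.43, 1.35], [0, 2.5], [-1.52, 4.66], [0.17, 1.96], [-2.89, 2.89]. Speed limits (rad/s): [2.39, 2.39, 3.14, 3.14, 3.14, 3.14, 3.14].

### API

Orientations are given as a unit quaternion [x, y, z, w].
In Python, from workcell import read_state, read_camera, camera_model, job_done, pinch_z gives the robot as it stands. The module is installed in compiled form; this text tells all that it offers.
- The arm moves only by the tool send_rows, never from a script. Its argument "plan" is a list of rows, each a list of 5 numbers: the finger opening in cm, from 0 to 8.54, then the shift along the tool's x, y, z in cm, then the turn about the tool's z in rad. In form: [[fingers, x, y, z, yaw], ...]. A call has 1 to 8 rows; each row is the pose to reach, as a shift and turn from the pose commanded when the call began, along the tool's axes at that moment; what a row does not reach only later rows make up. A row lasts 1/12 s, in which the tool goes at most 41.7 mm and 7.16 degrees, less where a joint would pass 70% of its speed; a pose out of reach is approached as far as the arm can. A call with a gripper value outside its range is refused whole. The fingers move at their own pace and stop on an object; "grip_force" is the grip in N (left out, the last holds). Time passes only in rows, so rows that repeat a pose let the fingers close. It gives the time, the measured TCP pose, the force, the opening and the grip force at its end, in the units of the state.
- read_state(): the state, without advancing time (a new reading comes with each control period).
- read_camera(name): name is "scene" or "top" or "wrist"; returns the picture (420x560x3 uint8, red, green, blue); there is no depth.
- camera_model(name): a dict with "K" (3x3 intrinsics, pixels), "T" (4x4, takes a point from camera to world coordinates). Camera axes: x right, y down, z forward; pixel columns grow to the right and rows downward; lengths in m; the calibration is good to about 2 mm. A picture is of the moment at which its call begins: read the wrist's pose just before it. camera_model takes no time and is no camera call; for the wrist camera it gives the pose at the moment of the call.
- job_done(): hands the job in; it is judged then, once.
The state is a dict: "t": time; "joint_pos": joint angles; "qd": joint speeds; "effort": joint torques, N m; "eef_pos": TCP position; "tool_rot": TCP orientation; "wrist_force": force on the tool from outside, world axes, zero at the start; "torque": the same for the moment, N m; "gripper_width": finger opening in m; "gripper_force": force on a finger pad.
Only numpy, scipy, OpenCV 4.12 (cv2) and the standard library are available. Lean on these libraries where they do the work, as an engineer would, in place of code of your own. Each camera call takes 0.05 s, during which the arm holds its last target. There are 200 camera calls.

### The job

Clear the grey sheet-metal sorting tray: with the fingertips, sweep the three spent microtubes lying on its floor over the edge into the trough along its left side, without picking any of them up, and then push the trough's hinged lid over until it lies fully shut on top of them. Leave the tweezers and the small beaker where they are on the tray.

Things in the scene. Friction and masses are not known exactly. Their poses are not given: they have to be found in the camera images.
- tray: grey painted sheet-metal sorting tray, fixed on the table. Origin: on the table under the tray; x points to its far rim, y to its trough side (left), z up. Its flat floor is 50 above the table and spans x -110..110, y -155..60. A rim 14 high and 5 thick stands round it at x = -111, x = 111 and y = -156; the +y side has none: there the floor ends and drops into the trough over a bright metal edge.
- trough (a point): centre of the trough's bottom, at (0, 91, 13) in the tray's frame. The trough is an open channel along the tray's left side, x -110..110, y 60..123, its bottom 13 above the table and 37 below the tray floor
- lid (a joint): hinge angle of the trough's bare aluminium lid (222 long, 3 thick): 0 = shut, flat over the trough (upper face 54 above the table); grows as it opens up and out over the left side, 1.57 = upright, 2.5 = stop. It starts open at 1.95 to 2.3. The hinge is stiff (0.05 N m): the lid stays where it is left, even half shut, so it must be pushed right down
- lid_hinge (a point): middle of the hinge line, which runs along the tray's x at (0, 128.5, 52) in the tray's frame
- lid_edge (a point): middle of the lid's free edge, 70 from the hinge line (a finger tab 50 long reaches 11 further); when shut it lies at y = 58 in the tray's frame
- spent_tube_1: one of the three spent microtubes lying on the tray floor: white, cap hanging open, 45 long (own y, tail at +y), 28 wide with the cap (own x), 14 high, 10 to 16 g. Origin: middle of its outline, on its underside as it lies; the tube's body lies at x -14..-1, the cap at x -2..14, y -22..-12
- spent_tube_2: one of the three spent microtubes lying on the tray floor: white, cap hanging open, 45 long (own y, tail at +y), 28 wide with the cap (own x), 14 high, 10 to 16 g. Origin: middle of its outline, on its underside as it lies; the tube's body lies at x -14..-1, the cap at x -2..14, y -22..-12
- spent_tube_3: one of the three spent microtubes lying on the tray floor: white, cap hanging open, 45 long (own y, tail at +y), 28 wide with the cap (own x), 14 high, 10 to 16 g. Origin: middle of its outline, on its underside as it lies; the tube's body lies at x -14..-1, the cap at x -2..14, y -22..-12
- tweezers: steel tweezers, 130 long, 15 wide, 8 high, lying along the tray's far rim on its floor (long axis = own y); to be left there
- small_beaker: small glass beaker, 55 wide, 58 high, standing on the tray floor in the far right corner; origin: centre of its underside; to be left there

How it is judged:
By the outcome, as a careful person would: the job done as asked, in the order asked, and still so for the second after the job is handed in, with the robot touching nothing.
It also fails if it takes over 72 s, if anything falls off the work surface, if the arm or the gripper's body presses on something with over 40 N, if the wrist force passes 120 N, or if a joint passes its speed limit or range.

## Working session

There is one attempt and no reset: what is moved stays moved. The work goes in short steps, Python scripts to look and compute and a tool call to move; the robot and the scene stay as the last step left them, time stands still between calls to the robot, and variables do not carry over. Pictures are saved under pics/ and viewed, at most 10 in all, crops included, and the job is handed in when it is done.

Besides the shell and the picture viewer there is one more tool, called after "Request:" by a JSON object that holds its "op" and its "data", one argument or row to a line. send_rows: Moves the arm, as the interface text tells. Its arguments: {"type":"object","properties":{"plan":{"type":"array","items":{"type":"array","items":{"type":"number"}}},"grip_force":{"type":"number"}},"required":["plan"]}

```bash
mkdir -p pics
python3 - <<'E'
from workcell import *
import cv2,numpy as np
s=read_state();print(s['t'],s['eef_pos'],s['tool_rot'],s['gripper_width'],pinch_z)
for n in("scene","top"):
    im=read_camera(n);cv2.imwrite(f"pics/{n}0.png",im[:,:,::-1]);m=camera_model(n);print(n,m['K'].tolist() if hasattr(m['K'],'tolist') else m['K'],np.round(m['T'],4).tolist())
E
```

```text
0.0 [0.26086126 0.56739883 0.2304289 ] [ 2.13735717e-01  9.76891109e-01 -8.81368151e-04 -1.65638211e-04] 0.08525908595545387 0.0187
scene [[493.38786065218653, 0.0, 276.7083643617955], [0.0, 493.38786065218653, 215.8461327696885], [0.0, 0.0, 1.0]] [[0.7114, -0.4462, 0.543, 0.1168], [-0.7024, -0.4751, 0.53, -0.5049], [0.0215, -0.7585, -0.6514, 0.5985], [0.0, 0.0, 0.0, 1.0]]
top [[496.9192988398811, 0.0, 279.1748323199074], [0.0, 496.9192988398811, 206.80500109629182], [0.0, 0.0, 1.0]] [[0.0144, -0.9827, 0.1849, 0.428], [-0.9999, -0.0131, 0.0085, -0.0765], [-0.0059, -0.185, -0.9827, 0.8951], [0.0, 0.0, 0.0, 1.0]]
```

View pics/top0.png

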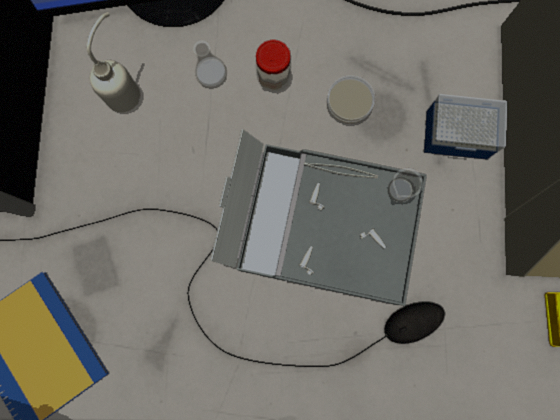

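View pics/scene0.png

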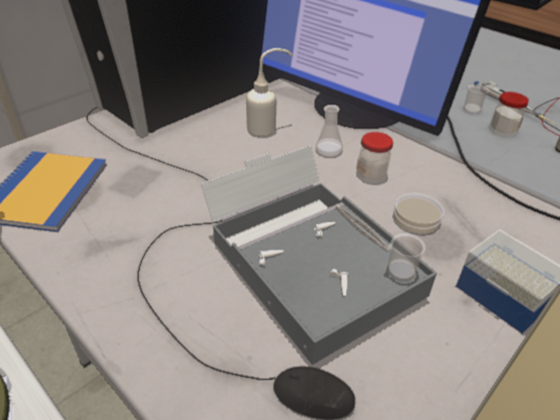

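Top view: the tray's floor spans roughly (290,155) to (410,300), with tubes near (316,195), (373,238) and (306,260). The beaker is at (403,186), the tweezers lie along the top rim, and the lid is open on the left. I'll enlarge it.

Run:
```python
import cv2
im=cv2.imread("pics/top0.png")[125:310,205:435]
cv2.imwrite("pics/top0c.png",cv2.resize(im,None,fx=3.2,fy=3.2,interpolation=cv2.INTER_CUBIC))
```

```text
(no output)
```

View pics/top0c.png

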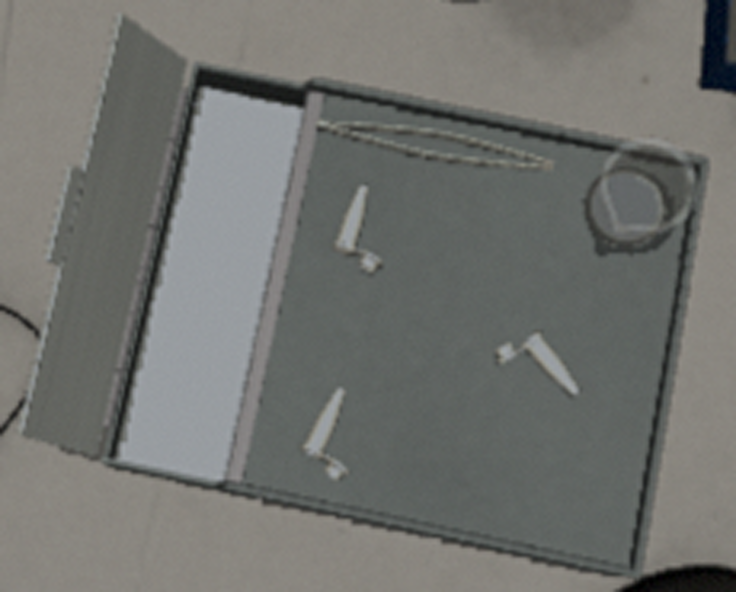

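```bash
cat > h.py <<'E'
from workcell import *
import numpy as np
from scipy.optimize import least_squares
from scipy.spatial.transform import Rotation as R
M=camera_model("top");K=np.array(M['K']);T=np.array(M['T'])
def proj(P):
    q=(np.asarray(P)-T[:3,3])@T[:3,:3];q=q@K.T;return q[:,:2]/q[:,2:]
def back(px,z):
    px=np.atleast_2d(px);d=np.c_[px,np.ones(len(px))]@np.linalg.inv(K).T@T[:3,:3].T
    return T[:3,3]+d*((z-T[2,3])/d[:,2])[:,None]
def full(c): return np.atleast_2d(c)/3.2+[205,125]-[.35,.35]
def w(p,P): # tray mm->world
    c,s=np.cos(p[2]),np.sin(p[2]);P=np.atleast_2d(P)/1000.
    return np.c_[p[0]+c*P[:,0]-s*P[:,1],p[1]+s*P[:,0]+c*P[:,1],P[:,2]]
def inv(p,W):
    c,s=np.cos(p[2]),np.sin(p[2]);d=np.atleast_2d(W)[:,:2]-p[:2]
    return np.c_[c*d[:,0]+s*d[:,1],-s*d[:,0]+c*d[:,1]]*1000
E
python3 - <<'E'
from h import *
pts=np.array([[113.5,-158.5,64],[-113.5,-158.5,64],[110,60,50],[-110,60,50]])
px=full([[708,158],[640,574],[303,95],[228,482]])
r=least_squares(lambda p:(proj(w(p,pts))-px).ravel(),[.4,-.05,-.2])
p=r.x;print(p.tolist(),np.round(r.fun,1))
def t(c,z):print(np.round(inv(p,back(full(c),z)),0).tolist())
t([[362,188],[342,246],[372,263]],.057)
t([[340,390],[312,450],[335,472]],.057)
t([[577,392],[533,337],[504,353]],.057)
print('tweez, beaker base');t([[318,125],[552,163],[630,205]],.052)
# lid angle: free edge corners/hinge
for a in np.arange(1.9,2.35,.05):
    print(round(a,2),np.round((proj(w(p,[[111,128.5-70*np.cos(a),52+70*np.sin(a)],[-111,128.5-70*np.cos(a),52+70*np.sin(a)]]))-[205,125])*3.2).tolist())
print(np.round((proj(w(p,[[111,128.5,52],[-111,128.5,52]]))-[205,125])*3.2))
s=read_state();print(inv(p,[s['eef_pos'][:2]]),R.from_quat(s['tool_rot']).as_matrix().round(3).tolist())
E
```

```text
[0.5646094278896561, -0.14334087129354006, -0.1870703321364261] [-0.4 -0.9  0.5  0.8  0.8 -1.2 -0.9  1. ]
[[61.0, 20.0], [27.0, 24.0], [21.0, 7.0]]
[[-49.0, 11.0], [-83.0, 19.0], [-92.0, 5.0]]
[[-25.0, -112.0], [-1.0, -85.0], [-13.0, -71.0]]
tweez, beaker base
[[92.0, 50.0], [96.0, -80.0], [81.0, -125.0]]
1.9 [[135.0, 16.0], [39.0, 442.0]]
1.95 [[129.0, 15.0], [32.0, 441.0]]
2.0 [[123.0, 15.0], [26.0, 440.0]]
2.05 [[117.0, 15.0], [20.0, 438.0]]
2.1 [[112.0, 15.0], [15.0, 437.0]]
2.15 [[106.0, 15.0], [9.0, 437.0]]
2.2 [[101.0, 15.0], [4.0, 436.0]]
2.25 [[96.0, 15.0], [-0.0, 435.0]]
2.3 [[92.0, 16.0], [-5.0, 434.0]]
2.35 [[88.0, 17.0], [-9.0, 434.0]]
[[183.  64.]
 [ 97. 460.]]
[[-430.61429091  641.92254961]] [[-0.909, 0.418, -0.001], [0.418, 0.909, -0.001], [-0.0, -0.002, -1.0]]
```

```bash
cat >> h.py <<'E'
p=np.array([0.5646,-0.1433,-0.1871])
def to(x,y,z,yawtray=0):
    """shift in tool axes (cm) and yaw to bring TCP to tray-frame mm, tool y along tray x"""
    s=read_state();Rm=R.from_quat(s['tool_rot']).as_matrix()
    d=Rm.T@(w(p,[[x,y,z]])[0]-s['eef_pos'])*100
    ty=np.arctan2(Rm[1,1],Rm[0,1]);a=p[2]+yawtray-ty
    yaw=-((a+np.pi/2)%np.pi-np.pi/2)
    print("to",(x,y,z),d.round(2),"yaw",round(yaw,3))
def st():
    s=read_state();print("t",round(s['t'],2),"tray",inv(p,[s['eef_pos'][:2]]).round(1),"z",round(s['eef_pos'][2]*1000,1),"F",np.round(s['wrist_force'],1),"w",round(s['gripper_width']*1000,1),np.round(s['joint_pos'],2))
E
python3 -c "
from h import *
st();to(44,-22,150);to(44,-22,230)"
```

```text
t 0.1 tray [[-430.6  641.9]] z 230.5 F [ 0.4 -0.1  0.5] w 85.5 [-1.03  0.51 -0.24  1.5   0.13  1.15 -0.15]
to (44, -22, 150) [-62.08 -52.96   8.14] yaw 1.327
to (44, -22, 230) [-62.08 -52.97   0.14] yaw 1.327
```

Request:
{"op": "send_rows", "data": {
  "plan": [
    [2,-3,-2.5,0,0.1],
    [2,-6,-5,0,0.2],
    [2,-9,-7.5,0,0.3],
    [2,-12,-10,0,0.4],
    [2,-15,-12.5,0,0.5],
    [2,-18,-15,0,0.6],
    [2,-21,-17.5,0,0.7],
    [2,-24,-20,0,0.8]
  ]
}}

```text
t: 0.77
eef_pos: [0.3958, 0.284, 0.2312]
tool_rot: [0.579, 0.815, -0.0, -0.0]
wrist_force: [0.8, 0.4, -0.3]
gripper_width: 0.02
gripper_force: 0.0
```

```bash
python3 -c "
from h import *
st();to(44,-22,230)"
```

```text
t 0.77 tray [[-245.3  388.4]] z 231.2 F [ 0.8  0.4 -0.3] w 20.0 [-0.68  0.29  0.01  1.85 -0.    1.   -0.33]
to (44, -22, 230) [-50.01   4.6    0.12] yaw 0.522
```

Request:
{"op": "send_rows", "data": {
  "plan": [
    [2,-3.5,0.3,0,0.07],
    [2,-7,0.6,0,0.14],
    [2,-10.5,1,0,0.21],
    [2,-14,1.3,0,0.28],
    [2,-17.5,1.6,0,0.35],
    [2,-21,2,0,0.42],
    [2,-24.5,2.3,0,0.49],
    [2,-28,2.6,0,0.52]
  ]
}}

```text
t: 1.43
eef_pos: [0.5137, 0.029, 0.2311]
tool_rot: [0.769, 0.639, -0.0, -0.0]
wrist_force: [-0.1, 1.1, -0.8]
gripper_width: 0.0201
gripper_force: 0.0
```

```bash
python3 -c "
from h import *
st();to(44,-22,120)"
```

```text
t 1.43 tray [[-82.1 159.8]] z 231.1 F [-0.1  1.1 -0.8] w 20.1 [-0.27  0.34  0.23  1.79 -0.09  1.02 -0.19]
to (44, -22, 120) [-18.22  12.55  11.11] yaw 0.003
```

Request:
{"op": "send_rows", "data": {
  "plan": [
    [2,-3,2,0,0],
    [2,-6,4,1,0],
    [2,-9,6,3,0],
    [2,-12,8.2,5,0],
    [2,-15,10.3,8,0],
    [2,-18.2,12.5,11,0],
    [2,-18.2,12.5,11,0],
    [2,-18.2,12.5,11,0]
  ]
}}

```text
t: 2.1
eef_pos: [0.6023, -0.1744, 0.1179]
tool_rot: [0.769, 0.639, -0.002, -0.001]
wrist_force: [-0.1, 0.4, 0.3]
gripper_width: 0.0199
gripper_force: 0.0
```

Run:
```python
from h import *
import cv2
st();to(44,-22,54)
cv2.imwrite("pics/w1.png",read_camera("wrist")[:,:,::-1])
```

```text
t 2.1 tray [[ 42.8 -23.5]] z 117.9 F [-0.1  0.4  0.3] w 19.9 [ 0.11  0.62  0.22  1.64 -0.16  0.9   0.21]
to (44, -22, 54) [0.16 0.15 6.38] yaw 0.002
```

View pics/w1.png

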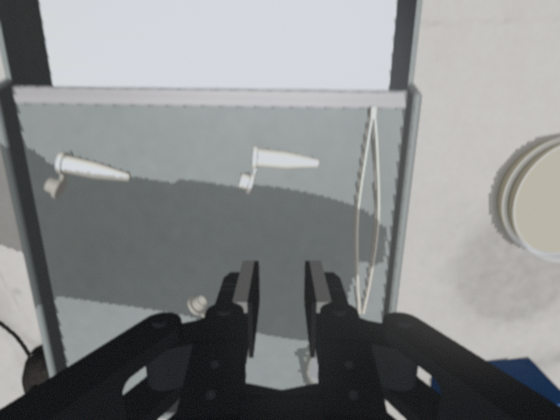

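Wrist view: the fingers straddle tube 1, which spans cols 240-320, row 155. The tweezers are clear to the right at col 357 and beyond, and the trough edge is at row 97. Next I lower the fingers.

Request:
{"op": "send_rows", "data": {
  "plan": [
    [2,0,0,3,0],
    [2,0,0,5,0],
    [2,0,0,5.8,0],
    [2,0,0,6.1,0],
    [2,0,0,6.3,0],
    [2,0,0,6.4,0],
    [2,0,0,6.4,0]
  ]
}}

```text
t: 2.73
eef_pos: [0.6046, -0.1707, 0.0585]
tool_rot: [0.768, 0.641, 0.001, 0.001]
wrist_force: [-0.0, 0.3, 0.3]
gripper_width: 0.0199
gripper_force: 0.0
```

```bash
python3 -c "
from h import *
st();to(44,80,54)"
```

```text
t 2.73 tray [[ 44.3 -19.4]] z 58.5 F [-0.   0.3  0.3] w 19.9 [ 0.12  0.69  0.2   1.7  -0.18  0.77  0.23]
to (44, 80, 54) [9.94 0.04 0.45] yaw 0.008
```

Request:
{"op": "send_rows", "data": {
  "plan": [
    [2,0,0,0,0],
    [2,0,0,0,0],
    [2,0,0,0.1,0],
    [2,0,0,0.2,0],
    [2,0,0,0.2,0],
    [2,0,0,0.2,0]
  ]
}}

```text
t: 3.23
eef_pos: [0.6038, -0.1708, 0.0552]
tool_rot: [0.768, 0.641, -0.0, -0.0]
wrist_force: [-0.1, 0.3, -0.1]
gripper_width: 0.0197
gripper_force: 0.0
```

Request:
{"op": "send_rows", "data": {
  "plan": [
    [2,0,0,0.2,0],
    [2,0.6,0,0.25,0],
    [2,1.2,0,0.25,0],
    [2,1.8,0,0.25,0],
    [2,2.4,0,0.25,0],
    [2,3,0,0.25,0],
    [2,3.6,0,0.25,0],
    [2,4.2,0,0.25,0]
  ]
}}

```text
t: 3.9
eef_pos: [0.6115, -0.1287, 0.0528]
tool_rot: [0.768, 0.641, 0.0, 0.0]
wrist_force: [0.4, -0.9, 0.1]
gripper_width: 0.0198
gripper_force: 0.0
```

Run:
```python
from h import *
import cv2
st();to(44,80,54)
cv2.imwrite("pics/w2.png",read_camera("wrist")[:,:,::-1])
```

```text
t 3.9 tray [[43.4 23.1]] z 52.8 F [ 0.4 -0.9  0.1] w 19.8 [ 0.04  0.69  0.21  1.71 -0.19  0.75  0.16]
to (44, 80, 54) [ 5.69  0.1  -0.12] yaw 0.007
```

View pics/w2.png

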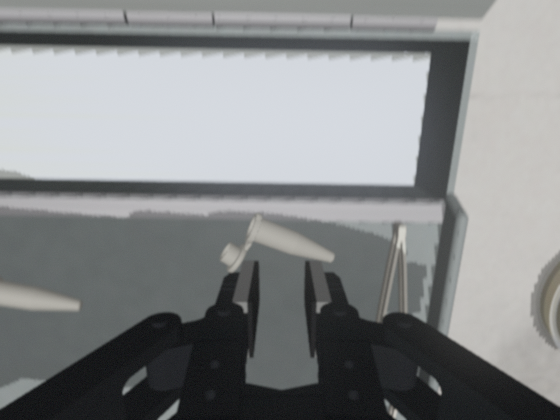

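The tube is being pushed squarely, with its cap at (232,257) and tail at (330,255). I'll carry on over the edge.

Request:
{"op": "send_rows", "data": {
  "plan": [
    [2,0.7,0,0,0],
    [2,1.4,0,0,0],
    [2,2.1,0,0,0],
    [2,2.9,0,0,0],
    [2,3.7,0,0,0],
    [2,4.6,0,0,0],
    [2,5.5,0,0,0],
    [2,6.2,0,0,0]
  ]
}}

```text
t: 4.62
eef_pos: [0.6227, -0.0668, 0.0527]
tool_rot: [0.767, 0.641, 0.0, -0.0]
wrist_force: [0.3, 1.0, 0.6]
gripper_width: 0.0196
gripper_force: 0.0
```

Request:
{"op": "send_rows", "data": {
  "plan": [
    [2,0,0,0,0],
    [2,0,0,0,0],
    [2,0,0,-2,0],
    [2,0,0,-5,0],
    [2,0,0,-8,0],
    [2,0,0,-10,0],
    [2,0,0,-10,0],
    [2,0,0,-10,0]
  ]
}}

```text
t: 5.28
eef_pos: [0.623, -0.0695, 0.1541]
tool_rot: [0.768, 0.64, 0.001, 0.001]
wrist_force: [-0.8, -0.1, -0.0]
gripper_width: 0.0202
gripper_force: 0.0
```

Run:
```python
from h import *
import cv2
st();to(-72,-26,150);to(-72,-26,54)
cv2.imwrite("pics/w3.png",read_camera("wrist")[:,:,::-1])
```

```text
t 5.28 tray [[43.6 83.4]] z 154.1 F [-0.8 -0.1 -0. ] w 20.2 [-0.08  0.58  0.25  1.61 -0.16  0.97  0.04]
to (-72, -26, 150) [-10.87 -11.63   0.38] yaw 0.006
to (-72, -26, 54) [-10.87 -11.66   9.98] yaw 0.006
```

View pics/w3.png

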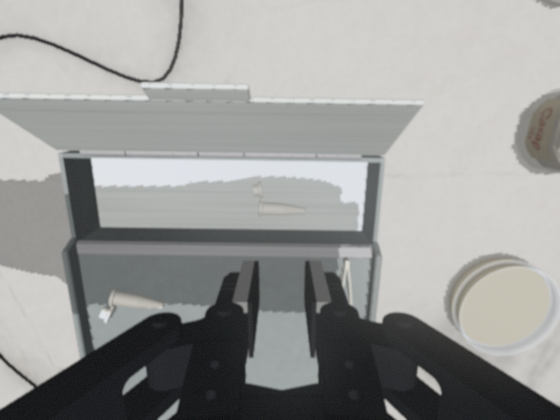

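Tube 1 lies flat in the trough at (280,208). On to tube 3.

Request:
{"op": "send_rows", "data": {
  "plan": [
    [2,-2.5,-3,0,0],
    [2,-5,-6,0,0],
    [2,-8,-9,0,0],
    [2,-10.7,-11.6,0,0],
    [2,-10.7,-11.6,3,0],
    [2,-10.7,-11.6,6,0],
    [2,-10.7,-11.6,8,0],
    [2,-10.7,-11.6,8.8,0]
  ]
}}

```text
t: 6.0
eef_pos: [0.4865, -0.1526, 0.0613]
tool_rot: [0.768, 0.64, -0.002, -0.002]
wrist_force: [0.3, 0.3, 0.1]
gripper_width: 0.0199
gripper_force: 0.0
```

Request:
{"op": "send_rows", "data": {
  "plan": [
    [2,0,0,0.3,0],
    [2,0,0,0.6,0],
    [2,0,0,0.8,0],
    [2,0,0,0.8,0],
    [2,0,0,0.8,0]
  ]
}}

```text
t: 6.42
eef_pos: [0.4897, -0.1531, 0.0575]
tool_rot: [0.768, 0.641, 0.0, 0.001]
wrist_force: [-1.4, -0.1, 0.1]
gripper_width: 0.0204
gripper_force: 0.0
```

```bash
python3 -c "
from h import *
st();to(-71,84,53)"
```

```text
t 6.42 tray [[-71.8 -23.5]] z 57.5 F [-1.4 -0.1  0.1] w 20.4 [ 0.11  0.56  0.21  2.01 -0.2   0.59  0.28]
to (-71, 84, 53) [10.75  0.16  0.45] yaw 0.007
```

Request:
{"op": "send_rows", "data": {
  "plan": [
    [2,0,0,0.2,0],
    [2,0.3,0,0.4,0],
    [2,0.9,0,0.4,0],
    [2,1.5,0,0.4,0],
    [2,2.1,0,0.4,0],
    [2,2.7,0,0.4,0],
    [2,3.3,0,0.4,0],
    [2,3.9,0,0.4,0]
  ]
}}

```text
t: 7.08
eef_pos: [0.4963, -0.1138, 0.0528]
tool_rot: [0.768, 0.641, 0.0, -0.0]
wrist_force: [-0.1, -0.1, -0.9]
gripper_width: 0.0199
gripper_force: 0.0
```

Request:
{"op": "send_rows", "data": {
  "plan": [
    [2,0.8,0,0,0],
    [2,1.6,0,0,0],
    [2,2.4,0,0,0],
    [2,3.2,0,0,0],
    [2,4.0,0,0,0],
    [2,5,0,0,0],
    [2,6,0,0,0],
    [2,6.8,0,0,0]
  ]
}}

```text
t: 7.75
eef_pos: [0.5085, -0.0462, 0.0527]
tool_rot: [0.768, 0.641, 0.0, -0.0]
wrist_force: [0.0, 0.6, -0.5]
gripper_width: 0.0198
gripper_force: 0.0
```

Request:
{"op": "send_rows", "data": {
  "plan": [
    [2,0,0,0,0],
    [2,0,0,0,0],
    [2,0,0,-2,0],
    [2,0,0,-5,0],
    [2,0,0,-8,0],
    [2,0,0,-10,0],
    [2,0,0,-10,0],
    [2,0,0,-10,0]
  ]
}}

```text
t: 8.42
eef_pos: [0.5088, -0.0484, 0.1538]
tool_rot: [0.768, 0.64, 0.001, 0.001]
wrist_force: [0.2, 0.2, -1.0]
gripper_width: 0.0199
gripper_force: 0.0
```

Run:
```python
from h import *
import cv2
st();to(-13,-131,150);to(-13,-131,54)
cv2.imwrite("pics/w4.png",read_camera("wrist")[:,:,::-1])
```

```text
t 8.42 tray [[-72.4  82.8]] z 153.8 F [ 0.2  0.2 -1. ] w 19.9 [-0.16  0.43  0.29  1.91 -0.16  0.82  0.04]
to (-13, -131, 150) [-21.42   5.81   0.39] yaw 0.006
to (-13, -131, 54) [-21.42   5.79   9.99] yaw 0.006
```

View pics/w4.png

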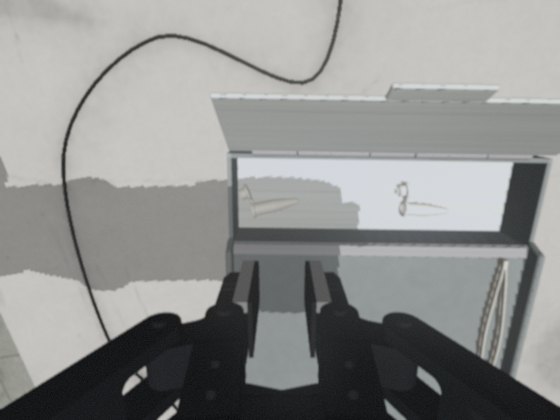

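Tubes 3 (265,205) and 1 (420,207) both lie in the trough. Now tube 2.

Request:
{"op": "send_rows", "data": {
  "plan": [
    [2,-3,1,0,0],
    [2,-6,2,0,0],
    [2,-9,3,0,0],
    [2,-12,4,0,0],
    [2,-15,5,0,0],
    [2,-18,5.8,0,0],
    [2,-21,5.8,0,0],
    [2,-21.3,5.8,2,0]
  ]
}}

```text
t: 9.13
eef_pos: [0.5261, -0.2762, 0.1341]
tool_rot: [0.77, 0.638, -0.001, 0.003]
wrist_force: [-0.1, -0.6, 0.0]
gripper_width: 0.0201
gripper_force: 0.0
```

Run:
```python
from h import *
import cv2
st();to(-13,-131,54)
im=read_camera("top")[:,:,::-1][125:310,205:435]
cv2.imwrite("pics/top1c.png",cv2.resize(im,None,fx=3.2,fy=3.2,interpolation=cv2.INTER_CUBIC))
```

```text
t 9.13 tray [[ -13.1 -137.8]] z 134.1 F [-0.1 -0.6  0. ] w 20.1 [ 0.26  0.56  0.29  1.73 -0.19  0.88  0.44]
to (-13, -131, 54) [ 0.72 -0.02  8.  ] yaw -0.001
```

View pics/top1c.png

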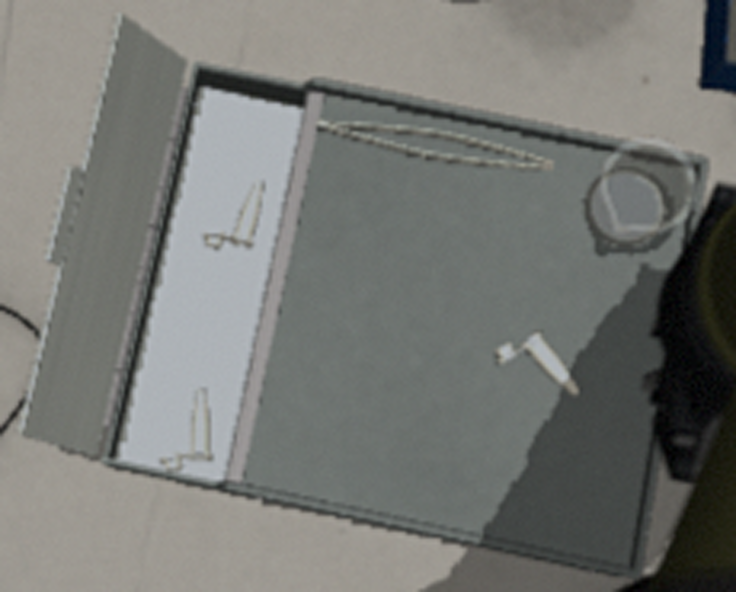

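Tubes 1 and 3 are in the trough; the tweezers, beaker and tube 2 (540,360) haven't moved. I'll lower behind tube 2.

Request:
{"op": "send_rows", "data": {
  "plan": [
    [2,0,0,0,0],
    [2,0,0,0,0],
    [2,0,0,2,0],
    [2,0,0,4.5,0],
    [2,0,0,6.5,0],
    [2,0,0,7.2,0],
    [2,0,0,7.2,0],
    [2,0,0,7.2,0]
  ]
}}

```text
t: 9.85
eef_pos: [0.5279, -0.267, 0.0614]
tool_rot: [0.767, 0.641, 0.0, 0.0]
wrist_force: [0.4, 0.0, 0.5]
gripper_width: 0.0198
gripper_force: 0.0
```

Request:
{"op": "send_rows", "data": {
  "plan": [
    [2,0,0,0,0],
    [2,0,0,0,0]
  ]
}}

```text
t: 10.02
eef_pos: [0.5281, -0.2679, 0.0622]
tool_rot: [0.768, 0.641, 0.001, 0.001]
wrist_force: [0.5, -0.3, -0.4]
gripper_width: 0.02
gripper_force: 0.0
```

```bash
python3 -c "
from h import *
st();to(-13,-130,53)"
```

```text
t 10.02 tray [[ -12.7 -129.2]] z 62.2 F [ 0.5 -0.3 -0.4] w 20.0 [ 0.27  0.65  0.25  1.8  -0.23  0.72  0.46]
to (-13, -130, 53) [-0.08 -0.04  0.92] yaw 0.007
```

Request:
{"op": "send_rows", "data": {
  "plan": [
    [1.2,-0.3,0,0.2,0],
    [1.2,-0.4,0,0.6,0],
    [1.2,-0.4,0,0.9,0],
    [1.2,-0.4,0,0.9,0],
    [1.2,0.2,0,0.9,0],
    [1.2,0.8,0,0.9,0],
    [1.2,1.4,0,0.9,0],
    [1.2,2.0,0,0.9,0]
  ]
}}

```text
t: 10.68
eef_pos: [0.5311, -0.2469, 0.0518]
tool_rot: [0.768, 0.641, 0.0, -0.0]
wrist_force: [0.2, 0.8, -0.2]
gripper_width: 0.012
gripper_force: 0.0
```

Request:
{"op": "send_rows", "data": {
  "plan": [
    [1.2,0.6,0,0,0],
    [1.2,1.2,0,0,0],
    [1.2,1.8,0,0,0],
    [1.2,2.4,0,0,0],
    [1.2,3,0,0,0],
    [1.2,3.6,0,0,0]
  ]
}}

```text
t: 11.18
eef_pos: [0.5374, -0.212, 0.0518]
tool_rot: [0.768, 0.641, -0.0, 0.0]
wrist_force: [0.2, 0.7, 0.2]
gripper_width: 0.0118
gripper_force: 0.1
```

Run:
```python
from h import *
import cv2
st();to(-13,84,53)
cv2.imwrite("pics/w5.png",read_camera("wrist")[:,:,::-1])
```

```text
t 11.18 tray [[-14.  -72.5]] z 51.8 F [0.2 0.7 0.2] w 11.8 [ 0.17  0.65  0.25  1.85 -0.24  0.68  0.39]
to (-13, 84, 53) [15.65  0.21 -0.12] yaw 0.007
```

View pics/w5.png

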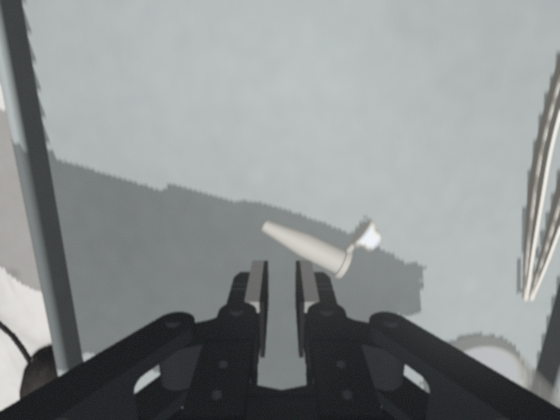

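The tube has turned: its body runs from (265,228) to (345,270) and its cap is at (370,237), about 13 mm right of the fingers' centre. I'll back off a little, shift right and continue.

Request:
{"op": "send_rows", "data": {
  "plan": [
    [1.2,-0.6,0,0,0],
    [1.6,-0.6,0.7,0,0],
    [1.6,-0.6,1.4,0,0],
    [1.6,-0.2,1.4,0,0],
    [1.6,0.4,1.4,0,0],
    [1.6,1.0,1.4,0,0],
    [1.6,1.6,1.4,0,0],
    [1.6,2.2,1.4,0,0]
  ]
}}

```text
t: 11.9
eef_pos: [0.555, -0.1923, 0.0517]
tool_rot: [0.768, 0.641, 0.0, -0.0]
wrist_force: [-0.3, 0.4, -0.2]
gripper_width: 0.016
gripper_force: 0.1
```

Request:
{"op": "send_rows", "data": {
  "plan": [
    [1.6,0.6,0,0,0],
    [1.6,1.2,0,0,0],
    [1.6,1.8,0,0,0],
    [1.6,2.4,0,0,0],
    [1.6,3,0,0,0],
    [1.6,3.6,0,0,0]
  ]
}}

```text
t: 12.4
eef_pos: [0.5616, -0.1574, 0.0518]
tool_rot: [0.768, 0.641, 0.0, 0.0]
wrist_force: [0.1, 0.0, 0.3]
gripper_width: 0.0159
gripper_force: 0.1
```

Run:
```python
from h import *
import cv2
st();to(0,84,53)
cv2.imwrite("pics/w6.png",read_camera("wrist")[:,:,::-1])
```

```text
t 12.4 tray [[ -0.4 -14.4]] z 51.8 F [0.1 0.  0.3] w 15.9 [ 0.07  0.65  0.26  1.83 -0.25  0.69  0.29]
to (0, 84, 53) [ 9.84  0.11 -0.12] yaw 0.007
```

View pics/w6.png

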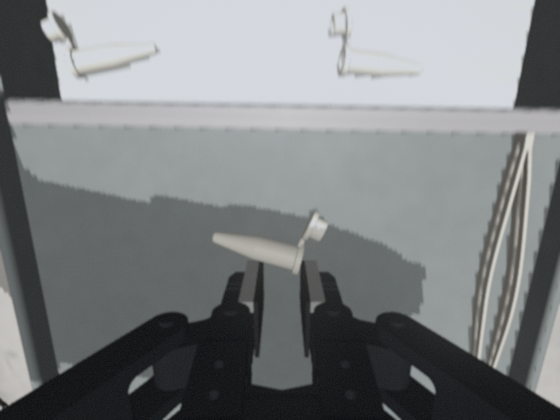

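The tube now rests squarely against both fingers. That was my tenth picture, so from here I'll verify numerically.

Request:
{"op": "send_rows", "data": {
  "plan": [
    [1.6,0.6,0,0,0],
    [1.6,1.2,-0.1,0,0],
    [1.6,1.8,-0.2,0,0],
    [1.6,2.4,-0.2,0,0],
    [1.6,3,-0.2,0,0],
    [1.6,3.6,-0.2,0,0],
    [1.6,4.2,-0.2,0,0],
    [1.6,4.8,-0.2,0,0]
  ]
}}

```text
t: 13.12
eef_pos: [0.5682, -0.1098, 0.0518]
tool_rot: [0.768, 0.641, 0.0, 0.0]
wrist_force: [0.2, -0.2, 0.1]
gripper_width: 0.016
gripper_force: 0.1
```

Request:
{"op": "send_rows", "data": {
  "plan": [
    [1.6,0.7,0,0,0],
    [1.6,1.4,0,0,0],
    [1.6,2.1,0,0,0],
    [1.6,2.9,0,0,0],
    [1.6,3.7,0,0,0],
    [1.6,4.5,0,0,0],
    [1.6,5.2,0,0,0],
    [1.6,5.2,0,0,0]
  ]
}}

```text
t: 13.78
eef_pos: [0.5777, -0.0568, 0.0517]
tool_rot: [0.767, 0.642, 0.0, -0.0]
wrist_force: [-0.1, 0.3, 0.0]
gripper_width: 0.0158
gripper_force: 0.0
```

Request:
{"op": "send_rows", "data": {
  "plan": [
    [1.6,0,0,0,0],
    [1.6,0,0,-2,0],
    [1.6,0,0,-5,0],
    [1.6,0,0,-9,0],
    [1.6,0,0,-12,0],
    [1.6,-4,0,-12,0],
    [1.6,-8,0,-12,0],
    [1.6,-11,0,-12,0]
  ]
}}

```text
t: 14.45
eef_pos: [0.5569, -0.1712, 0.1729]
tool_rot: [0.768, 0.64, -0.0, 0.001]
wrist_force: [0.1, -0.9, -0.2]
gripper_width: 0.0159
gripper_force: 0.0
```

```bash
cat >> h.py <<'E'
def blobs(thr=22):
    """bright-vs-local-background blobs in the trough (z=20) and on the floor (z=57), tray mm, after rectifying the top picture"""
    import cv2
    im=read_camera("top");g=cv2.cvtColor(im,cv2.COLOR_RGB2GRAY)
    for nm,z,y0,y1,sgn in(("trough",20,66,118,-1),("floor",57,-140,55,1)):
        c=np.array([[100,y0,z],[100,y1,z],[-104,y1,z],[-104,y0,z]])
        W,H=(y1-y0)*2,204*2
        Hm=cv2.getPerspectiveTransform(proj(w(p,c)).astype(np.float32),np.float32([[W,0],[0,0],[0,H],[W,H]]))
        r=cv2.warpPerspective(g,Hm,(W,H),flags=cv2.INTER_CUBIC)
        d=cv2.absdiff(r,cv2.medianBlur(r,51)) if nm=="trough" else cv2.subtract(r,cv2.medianBlur(r,51))
        m=(d>thr).astype(np.uint8);m=cv2.morphologyEx(m,cv2.MORPH_CLOSE,np.ones((9,9)))
        n,l,s,ce=cv2.connectedComponentsWithStats(m)
        for i in range(1,n):
            if s[i,4]>60:
                x,y,ww,hh,a=s[i];print(nm,"x %d..%d y %d..%d area %d"%(100-(y+hh)/2,100-y/2,y1-(x+ww)/2,y1-x/2,a/4))
E
python3 -c "
from h import *
st();blobs()"
```

```text
t 14.45 tray [[ -2.4 -28.8]] z 172.9 F [ 0.1 -0.9 -0.2] w 15.9 [ 0.03  0.51  0.34  1.71 -0.2   0.96  0.27]
trough x 30..62 y 70..75 area 68
trough x 37..45 y 81..84 area 15
trough x 17..33 y 72..101 area 179
trough x 2..11 y 66..73 area 31
trough x -5..2 y 73..81 area 32
trough x -8..-2 y 84..91 area 18
trough x -41..-29 y 66..69 area 23
floor x 90..93 y 39..50 area 28
floor x -2..7 y 52..55 area 18
```

Request:
{"op": "send_rows", "data": {
  "plan": [
    [1.6,-3,0,0,0],
    [1.6,-6,0,0,0],
    [1.6,-9,0,0,0],
    [1.6,-11,0,0,0],
    [1.6,-11,0,0,0]
  ]
}}

```text
t: 14.92
eef_pos: [0.5353, -0.2823, 0.172]
tool_rot: [0.77, 0.638, -0.002, 0.001]
wrist_force: [-0.4, -0.1, 0.9]
gripper_width: 0.016
gripper_force: 0.0
```

```bash
python3 -c "
from h import *
st();blobs(14);to(0,192,175)"
```

```text
t 14.92 tray [[  -2.9 -142. ]] z 172.0 F [-0.4 -0.1  0.9] w 16.0 [ 0.23  0.54  0.34  1.65 -0.21  0.99  0.45]
trough x 17..63 y 71..101 area 363
trough x -33..12 y 66..92 area 328
trough x -38..-34 y 66..72 area 16
trough x -104..-58 y 69..99 area 274
trough x -86..-72 y 83..87 area 26
floor x 85..100 y -79..50 area 535
floor x 91..97 y -135..-124 area 27
floor x 63..92 y -140..-107 area 154
floor x 42..55 y -140..-131 area 42
to (0, 192, 175) [33.08  0.29 -0.38] yaw 0.001
```

The numbers show three tubes flat in the trough (each about 46 x 28 mm), and only the tweezers and beaker left on the floor. Next I go over the lid to its outer side.

Request:
{"op": "send_rows", "data": {
  "plan": [
    [1.6,4,0,0,0],
    [1.6,8,0,0,0],
    [1.6,12,0.1,0,0],
    [1.6,16,0.2,0,0],
    [1.6,20,0.3,0,0],
    [1.6,24,0.3,0,0],
    [1.6,28,0.3,0,0],
    [1.6,32,0.3,0,0]
  ]
}}

```text
t: 15.63
eef_pos: [0.5978, 0.0419, 0.1718]
tool_rot: [0.767, 0.641, 0.0, -0.0]
wrist_force: [0.5, -0.4, 0.7]
gripper_width: 0.016
gripper_force: 0.0
```

Request:
{"op": "send_rows", "data": {
  "plan": [
    [1.6,1.5,0,0,0],
    [1.6,1.5,0,0,0],
    [1.6,1.5,0,0,0],
    [1.6,1.5,0,0,0]
  ]
}}

```text
t: 15.97
eef_pos: [0.6005, 0.0525, 0.1718]
tool_rot: [0.768, 0.64, -0.0, 0.0]
wrist_force: [0.8, -0.1, -0.4]
gripper_width: 0.0157
gripper_force: 0.0
```

```bash
python3 -c "
from h import *
st();to(0,192,100)"
```

```text
t 15.97 tray [[ -1.1 199. ]] z 171.8 F [ 0.8 -0.1 -0.4] w 15.7 [-0.34  0.54  0.34  1.65 -0.2   0.98 -0.11]
to (0, 192, 100) [-0.7   0.11  7.18] yaw 0.006
```

Request:
{"op": "send_rows", "data": {
  "plan": [
    [1.6,0,0,3,0],
    [1.6,0,0,5.5,0],
    [1.6,0,0,7,0],
    [1.6,0,0,7.1,0],
    [1.6,-1,0,7.1,0],
    [1.6,-2,0,7.1,0],
    [1.6,-2.7,0,7.1,0],
    [1.6,-3.2,0,7.1,0]
  ]
}}

```text
t: 16.63
eef_pos: [0.5958, 0.0197, 0.1024]
tool_rot: [0.769, 0.64, 0.001, 0.001]
wrist_force: [-0.2, 1.6, 1.9]
gripper_width: 0.0164
gripper_force: 0.6
```

Request:
{"op": "send_rows", "data": {
  "plan": [
    [1.6,-0.4,0,0,0],
    [1.6,-0.8,0,0,0],
    [1.6,-1.2,0,0,0],
    [1.6,-1.6,0,0,0],
    [1.6,-2,0,0,0],
    [1.6,-2.4,0,0,0],
    [1.6,-2.8,0,0,0]
  ]
}}

```text
t: 17.22
eef_pos: [0.59, -0.006, 0.1007]
tool_rot: [0.768, 0.641, -0.0, -0.0]
wrist_force: [-0.0, 0.2, 0.5]
gripper_width: 0.0157
gripper_force: 0.4
```

```bash
python3 -c "
from h import *
st();to(0,129,111)
import numpy as np
for a in (1.2,1.0,.8,.6,.4,.2,0): to(0,128.5-60*np.cos(a)+11,53+60*np.sin(a))"
```

```text
t 17.22 tray [[ -0.6 139.6]] z 100.7 F [-0.   0.2  0.5] w 15.7 [-0.22  0.6   0.3   1.77 -0.23  0.81  0.01]
to (0, 129, 111) [-1.06  0.05 -1.03] yaw 0.007
to (0, np.float64(117.75853473139958), np.float64(108.92234515803358)) [-2.18  0.04 -0.82] yaw 0.007
to (0, np.float64(107.08186164791161), np.float64(103.4882590884738)) [-3.25  0.03 -0.28] yaw 0.007
to (0, np.float64(97.69759743917007), np.float64(96.04136545397137)) [-4.19  0.03  0.46] yaw 0.007
to (0, np.float64(89.9798631054193), np.float64(86.87854840370213)) [-4.96  0.02  1.38] yaw 0.007
to (0, np.float64(84.2363403598269), np.float64(76.36510053851903)) [-5.54  0.02  2.43] yaw 0.007
to (0, np.float64(80.6960053295255), np.float64(64.92015984770367)) [-5.89  0.01  3.58] yaw 0.007
to (0, np.float64(79.5), np.float64(53.0)) [-6.01  0.01  4.77] yaw 0.007
```

Contact was felt (1.6 N) and the lid should be about upright. I'll follow the arc over and down.

Request:
{"op": "send_rows", "data": {
  "plan": [
    [1.6,-0.5,0,-0.5,0],
    [1.6,-1.1,0,-0.9,0],
    [1.6,-1.7,0,-0.9,0],
    [1.6,-2.2,0,-0.8,0],
    [1.6,-2.7,0,-0.6,0],
    [1.6,-3.2,0,-0.3,0],
    [1.6,-3.7,0,0.1,0],
    [1.6,-4.2,0,0.5,0]
  ]
}}

```text
t: 17.88
eef_pos: [0.5825, -0.0477, 0.0953]
tool_rot: [0.768, 0.641, -0.0, 0.0]
wrist_force: [-0.0, -0.3, 0.8]
gripper_width: 0.0161
gripper_force: 0.4
```

Request:
{"op": "send_rows", "data": {
  "plan": [
    [1.6,-0.4,0,0.4,0],
    [1.6,-0.8,0,0.9,0],
    [1.6,-1.1,0,1.4,0],
    [1.6,-1.35,0,1.9,0],
    [1.6,-1.5,0,2.4,0],
    [1.6,-1.65,0,2.9,0],
    [1.6,-1.7,0,3.3,0]
  ]
}}

```text
t: 18.47
eef_pos: [0.5794, -0.0639, 0.0621]
tool_rot: [0.768, 0.641, -0.0, -0.0]
wrist_force: [-0.1, -0.2, 0.1]
gripper_width: 0.0158
gripper_force: 0.3
```

```bash
python3 -c "
from h import *
st();to(0,79,54)"
```

```text
t 18.47 tray [[-0.2 80.7]] z 62.1 F [-0.1 -0.2  0.1] w 15.8 [-0.11  0.64  0.28  1.82 -0.25  0.71  0.13]
to (0, 79, 54) [-0.17  0.02  0.81] yaw 0.007
```

Request:
{"op": "send_rows", "data": {
  "plan": [
    [1.6,-0.1,0,0.3,0],
    [1.6,-0.1,0,0.6,0],
    [1.6,-0.1,0,0.8,0],
    [1.6,-0.1,0,0.8,0],
    [1.6,-0.1,0,0.9,0],
    [1.6,-0.1,0,0.9,0]
  ]
}}

```text
t: 18.97
eef_pos: [0.5795, -0.0646, 0.0539]
tool_rot: [0.768, 0.641, 0.0, 0.0]
wrist_force: [0.0, -0.7, 0.4]
gripper_width: 0.0162
gripper_force: 0.0
```

Request:
{"op": "send_rows", "data": {
  "plan": [
    [1.6,0,0,0.1,0],
    [1.6,0,0,0.2,0],
    [1.6,0,0,0.3,0],
    [1.6,0,0,0.3,0],
    [1.6,0,0,0.4,0],
    [1.6,0,0,0.4,0]
  ]
}}

```text
t: 19.47
eef_pos: [0.5798, -0.0646, 0.0535]
tool_rot: [0.768, 0.641, 0.001, 0.0]
wrist_force: [-9.3, 1.9, 32.9]
gripper_width: 0.0157
gripper_force: 16.7
```

The lid is firmly down: the tip is at z 53.5 with a 33 N reaction. I'll lift off and check.

Request:
{"op": "send_rows", "data": {
  "plan": [
    [1.6,0,0,-0.5,0],
    [1.6,0,0,-2,0],
    [1.6,0,0,-5,0],
    [1.6,0,0,-8,0],
    [1.6,0,0,-12,0],
    [1.6,-4,0,-12,0],
    [1.6,-8,0,-12,0],
    [1.6,-12,0,-12,0]
  ]
}}

```text
t: 20.13
eef_pos: [0.5584, -0.1833, 0.171]
tool_rot: [0.767, 0.642, 0.001, 0.001]
wrist_force: [0.5, -0.2, 0.1]
gripper_width: 0.016
gripper_force: 0.0
```

Request:
{"op": "send_rows", "data": {
  "plan": [
    [1.6,-4,0,0,0],
    [1.6,-8,0,0,0],
    [1.6,-10,0,0,0],
    [1.6,-10,0,0,0],
    [1.6,-10,0,0,0]
  ]
}}

```text
t: 20.55
eef_pos: [0.5394, -0.2827, 0.1697]
tool_rot: [0.769, 0.639, -0.0, 0.0]
wrist_force: [-0.2, 0.7, 0.2]
gripper_width: 0.0159
gripper_force: 0.0
```

Run:
```python
from h import *
import cv2
st();blobs(14)
a=cv2.imread("pics/top0.png",0);b=cv2.cvtColor(read_camera("top"),cv2.COLOR_RGB2GRAY)
# profile across tray y at several x, z=54 (lid) : brightness from y=40..180
for x in(-90,-60,60,90):
    ys=np.arange(40,176,4);q=np.round(proj(w(p,np.c_[np.full(len(ys),x),ys,np.full(len(ys),54)]))).astype(int)
    print(x,'before',a[q[:,1],q[:,0]].tolist(),'\n   after',b[q[:,1],q[:,0]].tolist())
```

```text
t 20.55 tray [[   1.1 -141.6]] z 169.7 F [-0.2  0.7  0.2] w 15.9 [ 0.24  0.55  0.33  1.64 -0.2   0.99  0.45]
trough x 83..91 y 72..80 area 23
trough x 70..84 y 106..113 area 51
trough x 74..83 y 72..80 area 37
trough x 31..39 y 73..81 area 21
trough x 20..31 y 72..80 area 35
trough x -16..-9 y 106..114 area 21
trough x -27..-21 y 73..80 area 19
trough x -69..-62 y 73..80 area 16
floor x 85..100 y -79..51 area 513
floor x 91..97 y -136..-124 area 25
floor x 64..92 y -140..-107 area 147
floor x 42..55 y -140..-130 area 79
floor x 13..25 y 45..55 area 74
floor x -24..-13 y 46..55 area 64
-90 before [101, 99, 101, 122, 132, 121, 156, 156, 155, 155, 153, 154, 155, 154, 156, 155, 155, 155, 155, 159, 72, 77, 122, 99, 102, 101, 101, 98, 99, 100, 100, 98, 96, 130] 
   after [111, 113, 115, 138, 149, 176, 175, 173, 175, 171, 175, 175, 174, 174, 174, 175, 174, 173, 175, 175, 174, 177, 137, 112, 147, 148, 147, 149, 147, 148, 148, 147, 143, 136]
-60 before [98, 98, 99, 106, 130, 109, 156, 155, 155, 155, 156, 154, 156, 154, 155, 155, 155, 155, 154, 146, 38, 68, 115, 100, 101, 102, 99, 100, 100, 98
[... 190 characters left out ...]
79, 119]
60 before [95, 97, 95, 124, 127, 120, 154, 156, 154, 155, 156, 154, 154, 154, 155, 153, 155, 155, 157, 127, 31, 66, 100, 97, 95, 98, 94, 97, 97, 98, 94, 96, 91, 128] 
   after [109, 110, 108, 139, 129, 173, 175, 174, 170, 170, 174, 176, 173, 175, 173, 174, 175, 175, 173, 173, 176, 155, 126, 143, 151, 150, 152, 150, 150, 150, 152, 151, 151, 151]
90 before [99, 80, 53, 114, 123, 143, 155, 155, 155, 155, 155, 155, 153, 155, 153, 154, 156, 155, 157, 128, 50, 96, 105, 94, 92, 93, 94, 94, 95, 96, 93, 96, 96, 133] 
   after [114, 92, 59, 129, 129, 174, 173, 174, 155, 174, 174, 173, 173, 174, 174, 175, 175, 166, 174, 174, 176, 135, 127, 142, 152, 152, 148, 151, 150, 151, 153, 153, 151, 151]
```

```bash
python3 -c "
from workcell import *
print(job_done())"
```

```text
the job is handed in; nothing more can be done
None
```

The three microtubes are swept into the trough and the lid is pushed fully shut on them; the final check found the tweezers and beaker where they started, and I handed the job in at about 21 s (result not reported back).

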